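# Shuttle a perfume flask under the crimping head

### The arm

A 6-joint arm with a two-finger parallel gripper is mounted at the origin on the work surface. World frame = base frame: x ahead of the robot, y to its left, z up, the work surface at z = 0. Lengths are in m, angles in rad, forces in N, time in s.
With the tool pointing down it reaches from about 0.325 to 0.9 m from the base axis. Payload 6.1 kg.
Tool frame: the origin (TCP) lies on the centre line of the jaws, within the pads' length; the fingertips stand 14 mm ahead of it and the grasp point (between the pads) lies 5 mm behind it (manip.nose_length is the distance from the TCP to the fingertips, in m); z points along the fingers, y is the direction in which the jaws open and shut (so a half turn about z gives the same grasp; the last joint's range is limited). The gripper opens to 87 mm and grips with 3 to 60 N. Pads are 19 mm wide; open, the fingers measure 117 mm over their backs; the gripper's body (75 mm by 190 mm) begins 51 mm behind the grasp point.
Start: joints at [1.047, 0.22, 1.526, -0, 1.395, -0.126], TCP at [0.242, 0.576, 0.237] pointing down, gripper open.
Joint ranges: [-2.98, 2.98], [-0.91, 2.08], [0.09, 2.57], [-1.24, 4.39], [0.2, 2.65], [-2.68, 2.68]. Speed limits (rad/s): [2.57, 2.57, 3.01, 3.14, 3.14, 3.14].

### API

Orientations are given as a 3x3 rotation matrix whose columns are the frame's x, y, z axes.
In Python, from workcell import manip gives the robot as it stands. Calls block until the motion is done:
- manip.move_to(position, orientation): joint-space move of the TCP to a pose.
- manip.line_to(position, v=0.15, attitude=None): straight line of the TCP; attitude=None keeps the orientation; v is the mean speed in m/s.
- manip.goto_joints(angles): joint-space move.
- manip.command_gripper(opening): opening from 0.0 (shut) to 1.0 (fully open); the grip force is fixed at half the most; returns when the fingers have stopped.
- manip.hold(seconds).
- manip.ik(position, orientation): joint angles nearest the present ones, or None.
- manip.get_image(name): name is "scene" or "side" or "wrist"; returns a dict with "color" (384x512x3 uint8, red, green, blue), "vfov" (degrees; the focal length in pixels is half the picture's height over the tangent of half this angle, whatever the lens; pixels are square), "cx", "cy" (the principal point, pixels), "R" (3x3) and "t" (3): a world point X has camera coordinates R X + t. Camera axes: x right, y down, z forward; pixel columns grow to the right and rows downward; lengths in m; the calibration is good to about 2 mm. A picture is of the moment at which its call begins. There is no depth.
A pose or a line that the arm cannot do raises manip.MotionError and nothing moves.
- manip.close_job(): hands the job in, once; it reports no verdict.
Readings, each from a call of its own:
- manip.get_time_s(): time.
- manip.get_q(): joint angles.
- manip.get_joint_velocities(): joint speeds.
- manip.get_effort(): joint torques, N m.
- manip.get_tool_pos(): TCP position.
- manip.get_tcp_rot(): TCP orientation.
- manip.get_contact_force(): force on the tool from outside, world axes, zero at the start.
- manip.get_ft_torque(): the same for the moment, N m.
- manip.get_opening(): opening from 0.0 (shut) to 1.0 (fully open).
Only numpy, scipy, OpenCV 4.12 (cv2) and the standard library are available. Lean on these libraries where they do the work, as an engineer would, in place of code of your own. Each camera call takes 0.05 s, during which the arm holds its last target.

### The job

Stand the flask with the pump in the white nest of the press slide, down on the nest's floor and upright. Then pull up the dark steel plunger knob, slide the carriage towards the press, and let the plunger snap into the next hole, so the flask ends up under the crimping head with the plunger fully home. Set the glass down gently, feel for the hole rather than forcing the pin, and leave the other things on the counter where they are.

Things in the scene. Friction and masses are not known exactly. Their poses are not given: they have to be found in the camera images.
- flask: The flask to be crimped: round amber glass, body 44 mm in diameter with straight sides up to 50 mm, aluminium pump collar (21 mm diameter, 64 to 75 mm up) and white pump stem on top, 88 mm high in all, about 0.13 kg, loose on the counter. Origin: centre of the underside; z up.
- nest (a point): Centre of the floor of the nest, on the carriage: a white round cup, bore 48 mm in diameter and straight for 8 mm above the floor, then flaring to 57 mm at the rim, 16 mm above this point; 68 mm outside. The floor is 38 mm above the counter. Its axes are those of slide and it travels with the carriage.
- knob (a point): Middle of the dark steel plunger knob: upright cylinder 25 mm in diameter and 22 mm high, axis vertical, on the carriage's near end, 115 mm from the nest along the slide's -x. With the pin home this point is 63 mm above the counter. Below the knob there is a steel sleeve 18 mm in diameter, and the flat top of the carriage is 29 mm below this point. Travels with the carriage and the plunger.
- plunger (a joint): How far the plunger is pulled up, m: 0 = pin home in a hole, 0.008 = pin tip just clear of the plate or riding on it, 0.011 = its stop. A spring pulls it down, about 7 N at home and 12 N at the stop, its own weight included. The pin (8 mm, round tip) has under 1 mm of play in a hole; pin and plate must not be loaded with more than 30 N, sideways or down.
- carriage (a joint): How far the carriage has gone along the slide, m: 0 = load station (start, pin in its hole, nest free from above), growing towards the press along the slide's +y, ends at 0.185. The carriage slides with about 2 N of friction, about 4 N with the pin riding on the plate. The next (and only other) hole, which puts the nest exactly under the crimping head, is 0.13 to 0.17 along, differing from set-up to set-up; it is not measured, so it must be felt for.
- slide: Fixed slide bed, aluminium with steel rails, 200 x 265 mm. Origin: at counter level under the nest at the load station. Its +y is the way the carriage travels towards the press; +x leads from the knob to the nest. At its +y end stands a fixed grey hand press (not measured): its head (54 mm wide) hangs over the crimp station, underside 150 mm above the counter; its post, 325 mm high, stands 150 mm beyond; both stay within 65 mm of the nest's line in x.
- open_flask: Bystander: amber flask of the same shape without a pump, 72 mm high.
- decanter: Bystander: small square clear glass bottle, 44 mm wide, with ball stopper, 83 mm high.
- big_decanter: Bystander: square clear glass bottle, 60 mm wide, with ball stopper, 120 mm high.
- tape_dispenser: Bystander: black tape dispenser, 130 x 58 x 84 mm.
- funnel: Bystander: steel funnel standing on its mouth, 60 mm wide, 55 mm high.
- carton: Bystander: upright cardboard box, 60 x 60 x 105 mm.
- screwdriver: Bystander: screwdriver lying on the counter near the robot.
Mind the look-alikes: they are no part of the job. What is shaped like the flask but red is not meant.

How it is judged:
By the outcome, as a careful person would: the job done as asked, in the order asked, and still so for the second after the job is handed in, with the robot touching nothing.
It also fails if it takes over 72 s, if anything falls off the work surface, if the arm or the gripper's body presses on something with over 40 N, if the wrist force passes 120 N, or if a joint passes its speed limit or range.

## Working session

There is one attempt and no reset: what is moved stays moved. The work goes in short steps, each a Python script; the robot and the scene stay as the last script left them, time stands still between calls to the robot, and variables do not carry over. Pictures are saved under pics/ and viewed, and the job is handed in when it is done.

```bash
ls -la; mkdir -p pics; python3 - <<'E'
from workcell import manip
import cv2
for n in ["scene","side","wrist"]:
    d=manip.get_image(n); cv2.imwrite(f"pics/{n}0.png",cv2.cvtColor(d["color"],cv2.COLOR_RGB2BGR))
    print(n,d["vfov"],d["cx"],d["cy"],d["R"],d["t"])
print(manip.get_time_s(),manip.get_tool_pos(),manip.get_tcp_rot(),manip.get_contact_force(),manip.nose_length)
E
```

```text
total 12
drwxr-xr-x  3 agent agent 4096 Dec  6 07:17 .
drwxr-xr-x 23 root  root  4096 Dec  6 07:17 ..
drwxr-xr-x  2 agent agent 4096 Dec  6 07:17 pics
scene 42.66851953957439 256.3112914983869 189.8531472745557 [[-0.19509176  0.98057286  0.02039785]
 [ 0.58889223  0.13374479 -0.79706855]
 [-0.78431189 -0.14348936 -0.60354424]] [ 0.34247306 -0.22746371  1.43168597]
side 56.44815079322403 262.94278513305545 189.17141264326332 [[ 0.94783692 -0.31872706  0.00426956]
 [-0.15977797 -0.4866559  -0.85885799]
 [ 0.27581909  0.81337513 -0.51219599]] [-0.6046766   0.0305924   0.84975519]
wrist 67.10210950553191 254.79217321858468 194.7449863631878 [[ 0.38817415  0.92158299 -0.00236957]
 [ 0.88244076 -0.37094344  0.28930826]
 [ 0.26574259 -0.11439299 -0.95723305]] [-0.62284177 -0.03475017  0.39188868]
0.15 [0.24189608 0.57580279 0.23567941] [[-9.21910691e-01  3.87401759e-01 -7.45071453e-04]
 [ 3.87402430e-01  9.21909808e-01 -1.29000879e-03]
 [ 1.87137007e-04 -1.47791538e-03 -9.99998890e-01]] [0.19399116 0.64273075 0.39113128] 0.014
```

View pics/scene0.png

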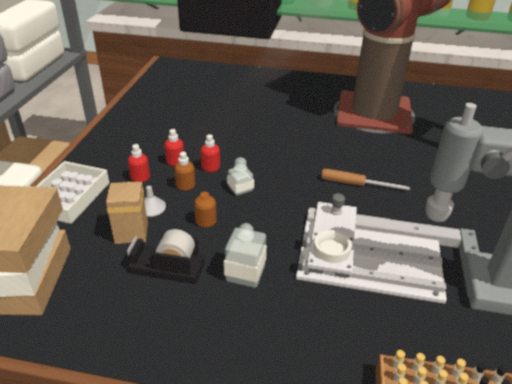

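View pics/side0.png

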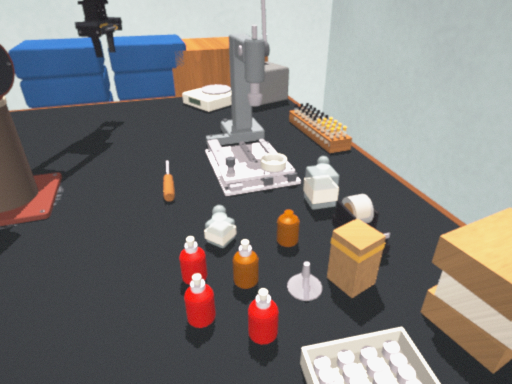

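View pics/wrist0.png

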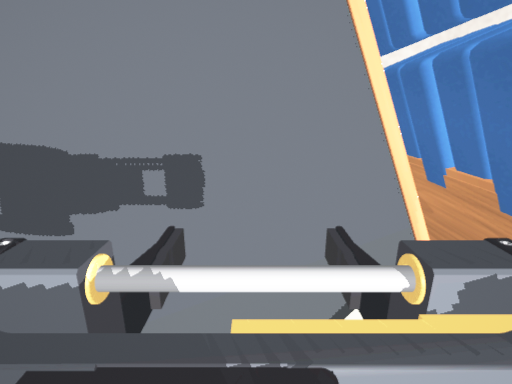

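The scene view shows the pump flask at (185,175), the reds around it at (172,148), (210,155) and (139,165), the open flask at (205,210), the nest at (332,246) and the knob at (338,203). In the side view the flask is at (246,265), the nest at (273,161) and the knob at (230,162). The wrist view shows only empty counter.

```bash
cat > h.py <<'E'
import numpy as np, cv2
from workcell import manip
def cam(n):
    d=manip.get_image(n); d=dict(d); d["n"]=n
    d["f"]=d["color"].shape[0]/2/np.tan(np.radians(d["vfov"])/2); d["R"]=np.array(d["R"]);d["t"]=np.array(d["t"]); return d
def ray(d,u,v):
    c=-d["R"].T@d["t"]; r=d["R"].T@np.array([(u-d["cx"])/d["f"],(v-d["cy"])/d["f"],1]); return c,r/np.linalg.norm(r)
def onz(d,u,v,z):
    c,r=ray(d,u,v); return c+r*(z-c[2])/r[2]
def proj(d,X):
    p=d["R"]@np.asarray(X,float)+d["t"]; return np.array([d["f"]*p[0]/p[2]+d["cx"],d["f"]*p[1]/p[2]+d["cy"]])
def tri(*obs):
    A=np.zeros((3,3));b=np.zeros(3)
    for d,u,v in obs:
        c,r=ray(d,u,v);P=np.eye(3)-np.outer(r,r);A+=P;b+=P@c
    X=np.linalg.solve(A,b); return X,[np.linalg.norm(proj(d,X)-[u,v]) for d,u,v in obs]
def save(d,name,crop=None,s=1):
    im=cv2.cvtColor(d["color"],cv2.COLOR_RGB2BGR)
    if crop: x0,y0,x1,y1=crop; im=im[y0:y1,x0:x1]
    if s!=1: im=cv2.resize(im,None,fx=s,fy=s,interpolation=cv2.INTER_CUBIC)
    cv2.imwrite("pics/"+name,im)
E
python3 - <<'E'
from h import *
s=cam("scene");d=cam("side")
save(s,"s1.png",(290,180,450,300),5); save(d,"d1.png",(195,120,305,200),7)
save(s,"s2.png",(110,120,270,240),5); save(d,"d2.png",(165,195,315,345),4)
for c in (s,d):
    hsv=cv2.cvtColor(c["color"],cv2.COLOR_RGB2HSV)
    for nm,lo,hi in (("amber",(8,180,60),(18,255,255)),("red",(0,200,100),(4,255,255))):
        m=cv2.inRange(hsv,lo,hi)
        n,_,st,ce=cv2.connectedComponentsWithStats(m)
        print(c["n"],nm,[(st[i].tolist(),ce[i].round(1).tolist()) for i in range(1,n) if st[i][4]>80])
E
```

```text
scene amber [([176, 163, 18, 27, 334], [184.5, 176.8]), ([195, 193, 21, 34, 491], [205.0, 210.2])]
scene red []
side amber [([278, 210, 21, 37, 619], [287.6, 228.8]), ([233, 252, 25, 37, 706], [245.4, 270.4])]
side red [([180, 248, 25, 36, 490], [191.9, 264.4]), ([185, 285, 29, 43, 809], [199.2, 307.5]), ([249, 301, 29, 43, 909], [262.5, 323.3])]
```

View pics/s1.png

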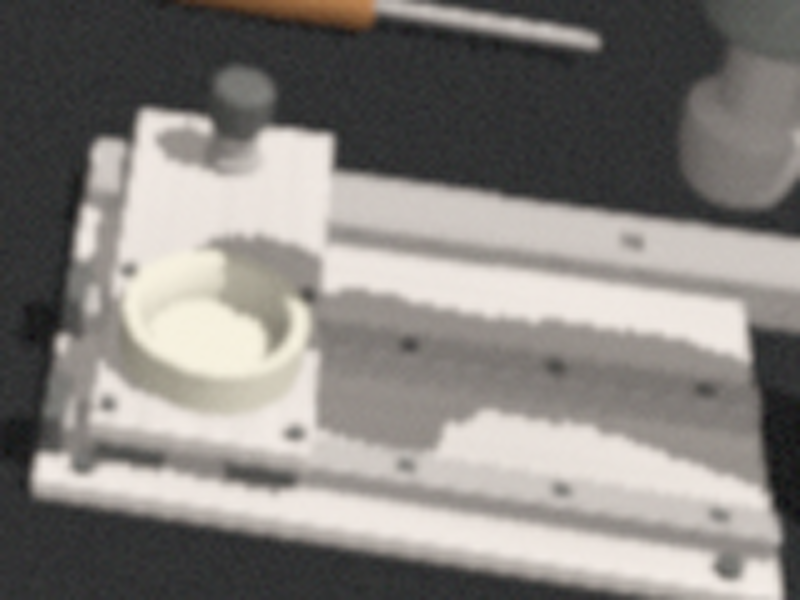

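View pics/d1.png

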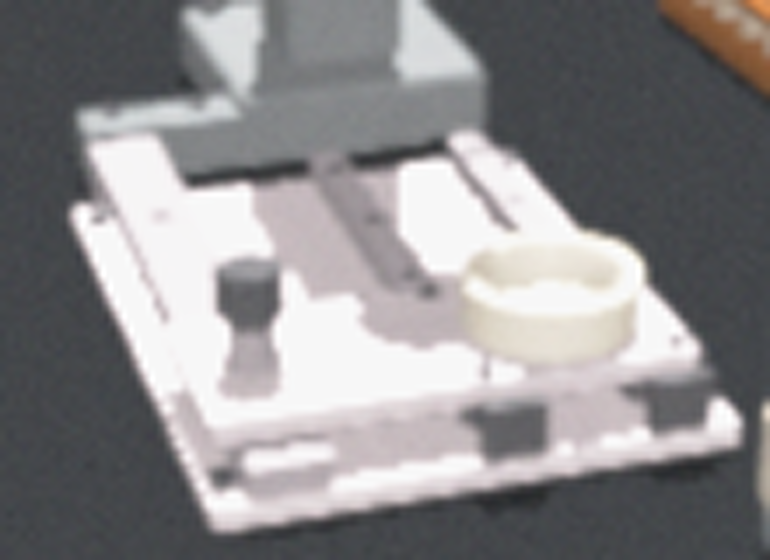

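View pics/s2.png

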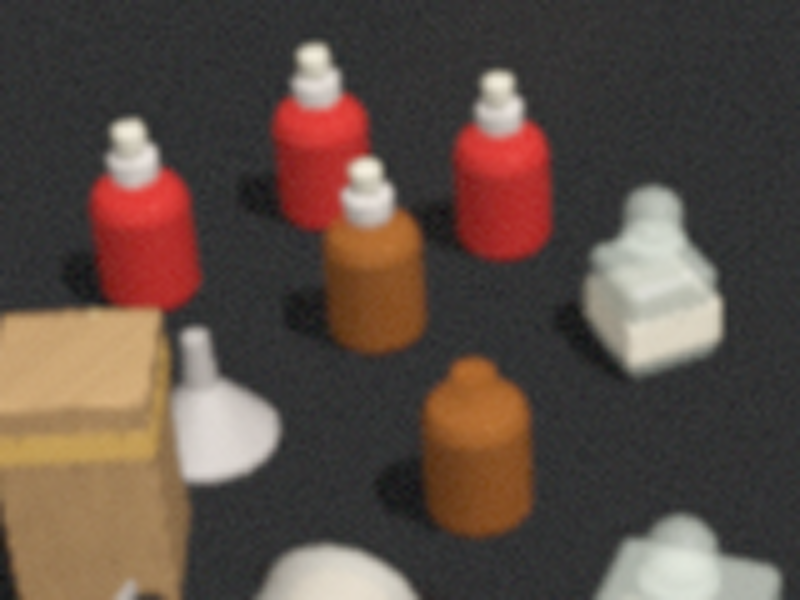

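View pics/d2.png

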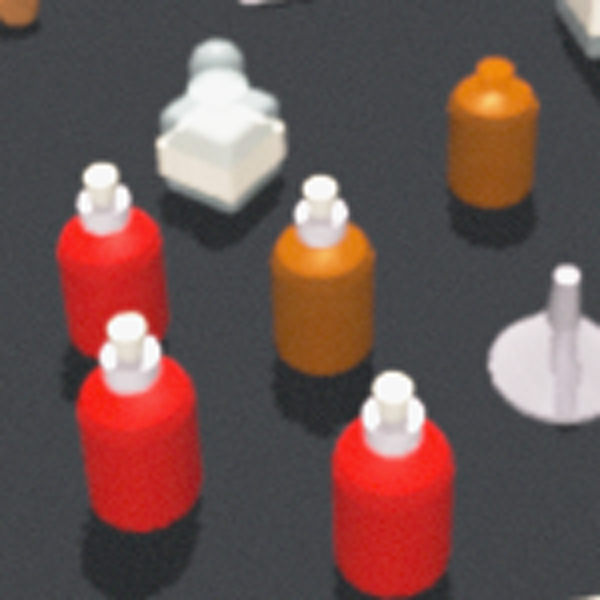

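```bash
python3 - <<'E'
from h import *
s=cam("scene");d=cam("side")
S=lambda x,y:(x/5+110-.4,y/5+120-.4); D=lambda x,y:(x/4+165-.4,y/4+195-.4)
for n,a,b,z in [("flask top",(366,167),(320,185),.088),("open top",(474,368),(494,68),.072),("redA",(313,52),(101,172),.088),("redB",(497,82),(101,172),.088),("redA2",(313,52),(127,324),.088),("redB2",(497,82),(127,324),.088),("redC",(128,129),(392,383),.088),("decant",(654,205),(216,58),.075),("funnel",(195,335),(566,274),.055)]:
    a=S(*a);b=D(*b); X,e=tri((s,*a),(d,*b)); print(n,X.round(4),np.round(e,1),onz(s,*a,z).round(4),onz(d,*b,z).round(4))
S=lambda x,y:(x/5+290-.4,y/5+180-.4); D=lambda x,y:(x/7+195-.4,y/7+120-.4)
# knob body mid
for n,a,b,z in [("knob mid",(244,102),(248,293),.063),("rim ellipse",(217,315),(554,283),.054)]:
    a=S(*a);b=D(*b); X,e=tri((s,*a),(d,*b)); print(n,X.round(4),np.round(e,1),onz(s,*a,z).round(4),onz(d,*b,z).round(4))
# carriage corners top z=.034
for p in [(140,110),(333,135),(315,447),(88,430)]: print("carr S",onz(s,*S(*p),.034).round(4))
# base plate edge front
for p in [(33,490),(780,598)]: print("base S",onz(s,*S(*p),.012).round(4))
for p in [(700,355),(215,432)]: print("carr D",onz(d,*D(*p),.034).round(4))
E
```

```text
flask top [ 0.4644 -0.422   0.0886] [0.4 0.5] [ 0.4645 -0.4226  0.088 ] [ 0.4643 -0.4203  0.088 ]
open top [ 0.5737 -0.3429  0.0726] [0. 0.] [ 0.5731 -0.3431  0.072 ] [ 0.5741 -0.342   0.072 ]
redA [ 0.3891 -0.4545  0.1193] [10.2 15.8] [ 0.3755 -0.4775  0.088 ] [ 0.3798 -0.3834  0.088 ]
redB [ 0.3805 -0.3859  0.0884] [0.6 0.9] [ 0.3821 -0.3864  0.088 ] [ 0.3798 -0.3834  0.088 ]
redA2 [ 0.3757 -0.4767  0.0889] [0.4 0.6] [ 0.3755 -0.4775  0.088 ] [ 0.3754 -0.4748  0.088 ]
redB2 [ 0.3658 -0.4103  0.055 ] [10.4 15. ] [ 0.3821 -0.3864  0.088 ] [ 0.3754 -0.4748  0.088 ]
redC [ 0.4584 -0.5341  0.0888] [0.5 0.8] [ 0.4587 -0.5351  0.088 ] [ 0.4581 -0.5323  0.088 ]
decant [ 0.4472 -0.2973  0.0758] [0.1 0.1] [ 0.4463 -0.2976  0.075 ] [ 0.4474 -0.2958  0.075 ]
funnel [ 0.5557 -0.4695  0.0553] [0.2 0.3] [ 0.5559 -0.47    0.055 ] [ 0.5556 -0.4687  0.055 ]
knob mid [ 0.5243 -0.0772  0.0631] [0.1 0.1] [ 0.5239 -0.0771  0.063 ] [ 0.5244 -0.0773  0.063 ]
rim ellipse [ 0.6402 -0.0789  0.0509] [0.6 0.4] [ 0.6423 -0.0784  0.054 ] [ 0.6381 -0.0867  0.054 ]
carr S [ 0.5012 -0.1186  0.034 ]
carr S [ 0.5002 -0.0382  0.034 ]
carr S [ 0.682  -0.0381  0.034 ]
carr S [ 0.6911 -0.1189  0.034 ]
base S [ 0.7037 -0.1357  0.012 ]
base S [0.6981 0.1266 0.012 ]
carr D [ 0.683  -0.1215  0.034 ]
carr D [ 0.5001 -0.122   0.034 ]
```

```bash
cat >> h.py <<'E'
def rot(deg):
    a=np.radians(deg); y=np.array([np.cos(a),np.sin(a),0]); z=np.array([0,0,-1.]); return np.column_stack([np.cross(y,z),y,z])
E
python3 - <<'E'
from h import *
w=cam("wrist"); p=manip.get_tool_pos(); R=np.array(manip.get_tcp_rot())
c=-w["R"].T@w["t"]; print("cam in tcp",R.T@(c-p),"fwd in tcp",R.T@w["R"][2])
for nm,P in [("retract",(.2,.36,.33)),("view",(.44,-.06,.36)),("flask",(.464,-.421,.2)),("grasp",(.464,-.421,.04)),("nest",(.64,-.076,.2)),("knob",(.524,-.077,.063))]:
    for a in (0,180,90,-90,45,-45,135,-135):
        q=manip.ik(P,rot(a)); print(nm,a,None if q is None else np.round(q,2))
E
```

```text
cam in tcp [ 0.07954533 -0.00091737 -0.1480515 ] fwd in tcp [-0.28948224 -0.00098818  0.95718287]
retract 0 [ 0.87 -0.36  1.9  -0.    1.6   0.87]
retract 180 [ 0.87 -0.36  1.9  -0.    1.6  -2.27]
retract 90 [ 0.87 -0.36  1.9  -0.    1.6  -0.7 ]
retract -90 [ 0.87 -0.36  1.9  -0.    1.6   2.44]
retract 45 [ 0.87 -0.36  1.9  -0.    1.6   0.09]
retract -45 [ 0.87 -0.36  1.9  -0.    1.6   1.66]
retract 135 [ 0.87 -0.36  1.9  -0.    1.6  -1.48]
retract -135 None
view 0 [-0.31 -0.28  1.79 -0.    1.63 -0.31]
view 180 None
view 90 [-0.31 -0.28  1.79 -0.    1.63 -1.88]
view -90 [-0.31 -0.28  1.79 -0.    1.63  1.26]
view 45 [-0.31 -0.28  1.79 -0.    1.63 -1.1 ]
view -45 [-0.31 -0.28  1.79 -0.    1.63  0.47]
view 135 [-0.31 -0.28  1.79 -0.    1.63 -2.67]
view -135 [-0.31 -0.28  1.79 -0.    1.63  2.04]
flask 0 [-0.86  0.25  1.56 -0.    1.33 -0.86]
flask 180 [-0.86  0.25  1.56 -0.    1.33  2.28]
flask 90 [-0.86  0.25  1.56 -0.    1.33 -2.43]
flask -90 [-0.86  0.25  1.56 -0.    1.33  0.71]
flask 45 [-0.86  0.25  1.56 -0.    1.33 -1.65]
flask -45 [-0.86  0.25  1.56 -0.    1.33 -0.08]
flask 135 None
[... 377 characters left out ...]
6 -0.    1.05  1.49]
nest 0 [-0.24  0.29  1.51 -0.    1.34 -0.24]
nest 180 None
nest 90 [-0.24  0.29  1.51 -0.    1.34 -1.81]
nest -90 [-0.24  0.29  1.51 -0.    1.34  1.33]
nest 45 [-0.24  0.29  1.51 -0.    1.34 -1.03]
nest -45 [-0.24  0.29  1.51 -0.    1.34  0.54]
nest 135 [-0.24  0.29  1.51 -0.    1.34 -2.6 ]
nest -135 [-0.24  0.29  1.51 -0.    1.34  2.12]
knob 0 [-0.29  0.19  1.91 -0.    1.04 -0.29]
knob 180 None
knob 90 [-0.29  0.19  1.91 -0.    1.04 -1.87]
knob -90 [-0.29  0.19  1.91 -0.    1.04  1.28]
knob 45 [-0.29  0.19  1.91 -0.    1.04 -1.08]
knob -45 [-0.29  0.19  1.91 -0.    1.04  0.49]
knob 135 [-0.29  0.19  1.91 -0.    1.04 -2.65]
knob -135 [-0.29  0.19  1.91 -0.    1.04  2.06]
```

```bash
python3 - <<'E'
from h import *
t=manip.get_time_s
manip.move_to((.2,.36,.33),rot(45));print(t())
manip.move_to((.4,-.1,.33),rot(-90));print(t())
manip.line_to((.51,-.08,.22),v=.2);print(t())
w=cam("wrist"); save(w,"w1.png",s=1.5); np.save("w1.npy",w,allow_pickle=True)
print(manip.get_tool_pos(),manip.get_contact_force())
E
```

```text
1.35
3.175
4.1083
[ 0.5101564  -0.08005789  0.22107854] [-0.73689901  0.51230483 -0.05735704]
```

View pics/w1.png

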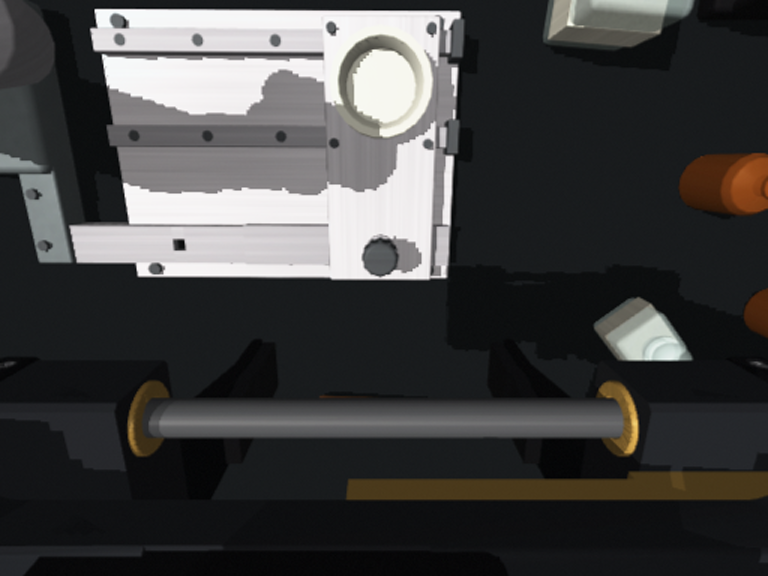

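The wrist view from above shows the nest centred at about (256,57) (original pixels), the knob top at (253,171), and a dark hole in the near rail at (119,163). The press foot is on the left, and there is nothing else on the slide.

```bash
python3 - <<'E'
from h import *
w=np.load("w1.npy",allow_pickle=True).item()
save(w,"w1a.png",(200,0,320,190),4)
g=w["color"].astype(int); hsv=cv2.cvtColor(w["color"],cv2.COLOR_RGB2HSV)
# knob top dark blob
roi=np.zeros(g.shape[:2],np.uint8);roi[150:190,235:285]=1
m=((g.max(2)<90)&(roi>0)).astype(np.uint8)
n,_,st,ce=cv2.connectedComponentsWithStats(m)
for i in range(1,n):
    if st[i][4]>50: print("knob",st[i],ce[i],onz(w,*ce[i],.07),onz(w,*ce[i],.074))
# cream nest
sat=hsv[...,1]
for x in (230,240,256,270,283): print(x,g[57,x],hsv[57,x])
m=((hsv[...,1]>20)&(hsv[...,0]>18)&(hsv[...,0]<40)).astype(np.uint8); m[:, :205]=0;m[:,300:]=0;m[110:]=0
n,_,st,ce=cv2.connectedComponentsWithStats(m)
print([(st[i].tolist(),ce[i].round(1).tolist()) for i in range(1,n) if st[i][4]>30])
cs,_=cv2.findContours(m,cv2.RETR_EXTERNAL,cv2.CHAIN_APPROX_NONE)
c=max(cs,key=len); e=cv2.fitEllipse(c); print(e,onz(w,*e[0],.054),onz(w,*e[0],.05), onz(w,*e[0],.038))
print("hole",[onz(w,119,163,z).round(4) for z in (.015,.025,.034)])
# screws on carriage, z .034
for p in [(331,28),(431,28),(334,143),(428,144)]: print("screw",onz(w,p[0]/1.5-.2,p[1]/1.5-.2,.035).round(4))
# rail edge lines: far/near edges
for p in [(92,30),(325,16)]: pass
for p in [(134,136),(207,136),(280,136),(119,40),(197,40),(275,40)]: print("railscrew",onz(w,p[0]/1.5-.2,p[1]/1.5-.2,.02).round(4))
E
```

```text
knob [242 159  24  25 203] [255.85714286 168.99507389] [ 0.52738072 -0.0819771   0.07      ] [ 0.52821248 -0.08195905  0.074     ]
knob [235 187  50   3 150] [259.5 188. ] [ 0.50667758 -0.08589528  0.07      ] [ 0.5077865  -0.08582477  0.074     ]
230 [100  99  90] [ 27  26 100]
240 [247 248 241] [ 34   7 248]
256 [247 247 240] [ 30   7 247]
270 [247 247 239] [ 30   8 247]
283 [246 245 238] [ 26   8 246]
[([225, 23, 57, 69, 1360], [248.4, 54.4])]
((252.41726684570312, 55.99797439575195), (55.03928756713867, 67.69051361083984), 14.199419021606445) [ 0.6381099  -0.07853825  0.054     ] [ 0.63872742 -0.07851169  0.05      ] [ 0.64058    -0.07843202  0.038     ]
hole [array([0.5235, 0.0868, 0.015 ]), array([0.5254, 0.0821, 0.025 ]), array([0.5271, 0.0778, 0.034 ])]
screw [ 0.6759 -0.046   0.035 ]
screw [ 0.6759 -0.1138  0.035 ]
screw [ 0.6021 -0.0456  0.035 ]
screw [ 0.6014 -0.114   0.035 ]
railscrew [0.6077 0.107  0.02  ]
railscrew [0.6077 0.0518 0.02  ]
railscrew [ 0.6077 -0.0034  0.02  ]
railscrew [0.6722 0.107  0.02  ]
railscrew [0.6722 0.0514 0.02  ]
railscrew [ 0.6722 -0.0042  0.02  ]
```

View pics/w1a.png

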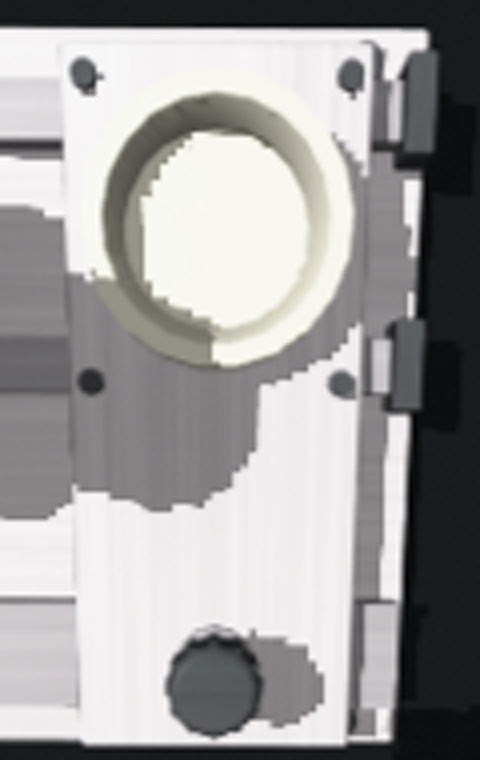

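```bash
python3 - <<'E'
from h import *
w=np.load("w1.npy",allow_pickle=True).item()
C=lambda x,y:(x/4+200-.4,y/4-.4)
for n,p,z in [("knob top",(213,687),.074),("rim outer",(219,218),.054),("rim mouth",(215.5,216),.054),("floor",(217,231),.038)]: print(n,onz(w,*C(*p),z).round(4))
for n,a,b,z in [("outer x",(85,218),(353,218),.054),("outer y",(219,68),(219,367),.054)]:
    print(n,np.linalg.norm(onz(w,*C(*a),z)-onz(w,*C(*b),z)))
for X in [(.524,-.0772,.063),(.524,-.0772,.074)]: print(proj(w,X), (proj(w,X)+.4-[200,0])*4)
s=cam("scene"); 
print("head bottom",onz(s,437,212,.15), "carton top",onz(s,126,192,.105))
E
```

```text
knob top [ 0.5257 -0.0788  0.074 ]
rim outer [ 0.6398 -0.0805  0.054 ]
rim mouth [ 0.6403 -0.0796  0.054 ]
floor [ 0.6393 -0.0799  0.038 ]
outer x 0.06635764605066842
outer y 0.06749979882082985
[251.38853299 170.75453569] [207.15413195 684.61814276]
[251.27813717 172.97762162] [206.71254869 693.51048646]
head bottom [0.63350714 0.08553827 0.15      ] carton top [ 0.64326006 -0.47541784  0.105     ]
```

```bash
python3 - <<'E'
from h import *
t=manip.get_time_s
manip.move_to((.4643,-.4215,.17),rot(-160));print(t())
manip.command_gripper(.8);print(t())
w=cam("wrist"); save(w,"w2.png")
manip.line_to((.4643,-.4215,.042),v=.12);print(t(),manip.get_tool_pos(),manip.get_contact_force())
s=cam("scene");save(s,"s3.png",(110,90,270,240),4);d=cam("side");save(d,"d3.png",(165,195,315,345),4)
E
```

```text
5.5167
6.1583
7.425 [ 0.46492166 -0.42215764  0.0430991 ] [0.45884709 0.04601778 1.17544004]
```

View pics/s3.png

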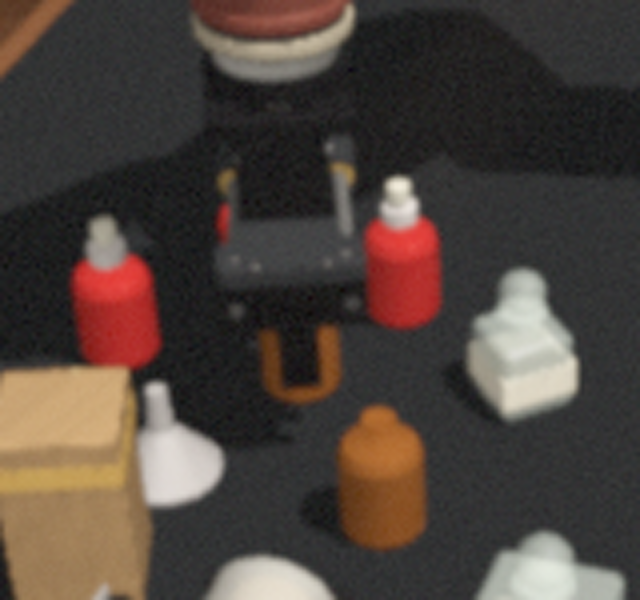

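View pics/d3.png

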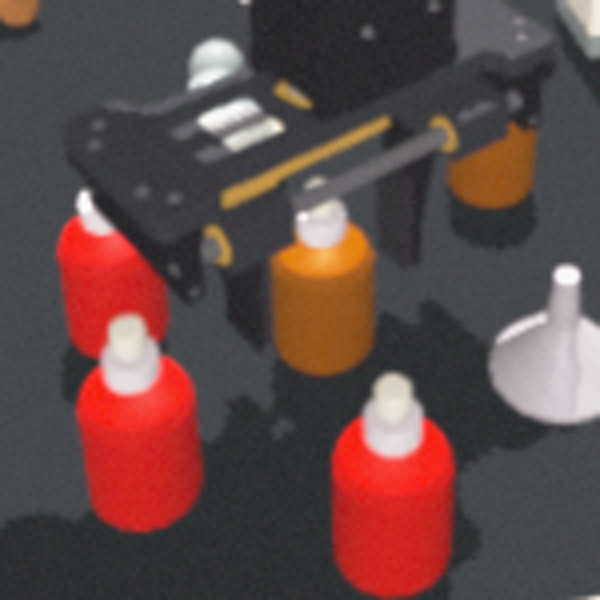

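The flask stands between the open fingers (side view (320,300) in the crop), the reds are untouched, and the force is about zero. Next I grip, lift and check.

```bash
python3 - <<'E'
from h import *
t=manip.get_time_s
manip.command_gripper(0.0);print(t(),manip.get_opening()*87,manip.get_contact_force(),manip.get_tool_pos())
manip.line_to((.4643,-.4215,.15),v=.12);print(t(),manip.get_opening()*87,manip.get_contact_force(),manip.get_tool_pos(),manip.get_tcp_rot())
d=cam("side");save(d,"d4.png",(165,145,315,345),3);s=cam("scene");save(s,"s4.png",(110,60,270,240),3);save(cam("wrist"),"w4.png")
E
python3 -c "
import cv2,numpy as np
a=[cv2.imread('pics/'+n) for n in('d4.png','s4.png')];h=max(x.shape[0] for x in a)
cv2.imwrite('pics/c4.png',np.hstack([cv2.copyMakeBorder(x,0,h-x.shape[0],0,0,0) for x in a])[:, :800])"
```

```text
8.1083 43.453888179184105 [-1.35250215 -0.62153148  1.34477879] [ 0.46420351 -0.42157184  0.04210491]
9.1583 43.556656844003875 [ 0.04025561 -0.41870846 -0.95645329] [ 0.4637969  -0.42092256  0.14884059] [[ 3.42003435e-01 -9.39697880e-01 -1.24258937e-03]
 [-9.39696997e-01 -3.42005034e-01  1.45278588e-03]
 [-1.79015163e-03  6.70799738e-04 -9.99998173e-01]]
```

View pics/c4.png

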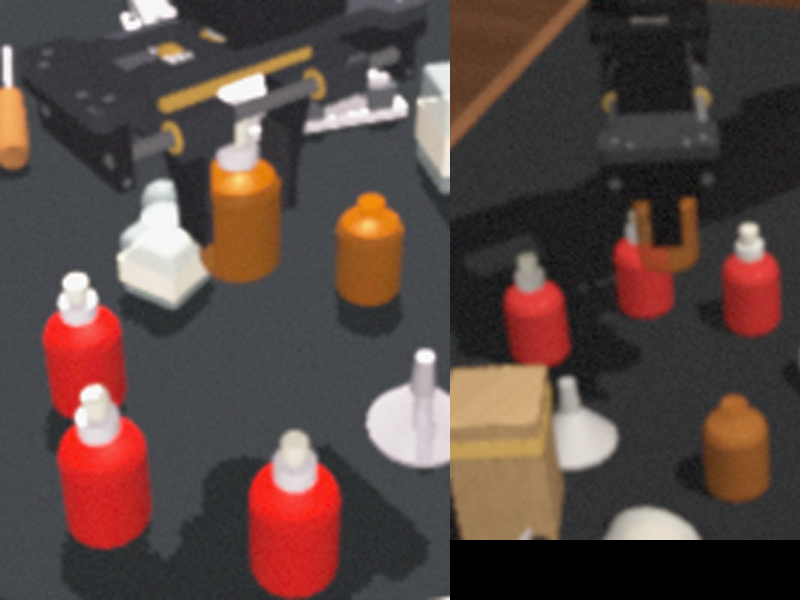

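View pics/w4.png

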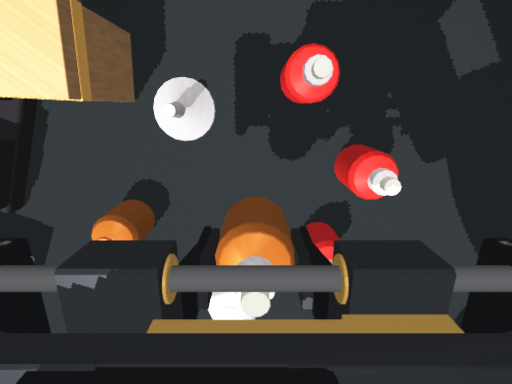

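```bash
python3 - <<'E'
from h import *
w=cam("wrist")
R=np.array(manip.get_tcp_rot());p=np.array(manip.get_tool_pos())
X=onz(w,255.5,303,.1948); print(X, R.T@(X-p))
# flask bottom left/right edges mid (body silhouette mid at far top)
print(manip.get_time_s())
manip.line_to((.4643,-.4215,.24),v=.2)
manip.move_to((.640,-.0793,.24),rot(-160));print(manip.get_time_s(),manip.get_tool_pos())
manip.line_to((.640,-.0793,.125),v=.12);print(manip.get_time_s(),manip.get_tool_pos(),manip.get_contact_force())
d=cam("side");save(d,"d5.png",(195,80,325,200),6);s=cam("scene");save(s,"s5.png",(280,120,460,300),3);save(cam("wrist"),"w5.png",s=1.5)
E
```

```text
[ 0.46408878 -0.42385058  0.1948    ] [ 0.00262831  0.00081212 -0.04593588]
9.3583
11.3917 [ 0.63973922 -0.08059884  0.23972676]
12.5 [ 0.64079454 -0.07952349  0.12616138] [ 0.22336835  0.24142052 -1.65788971]
```

View pics/d5.png

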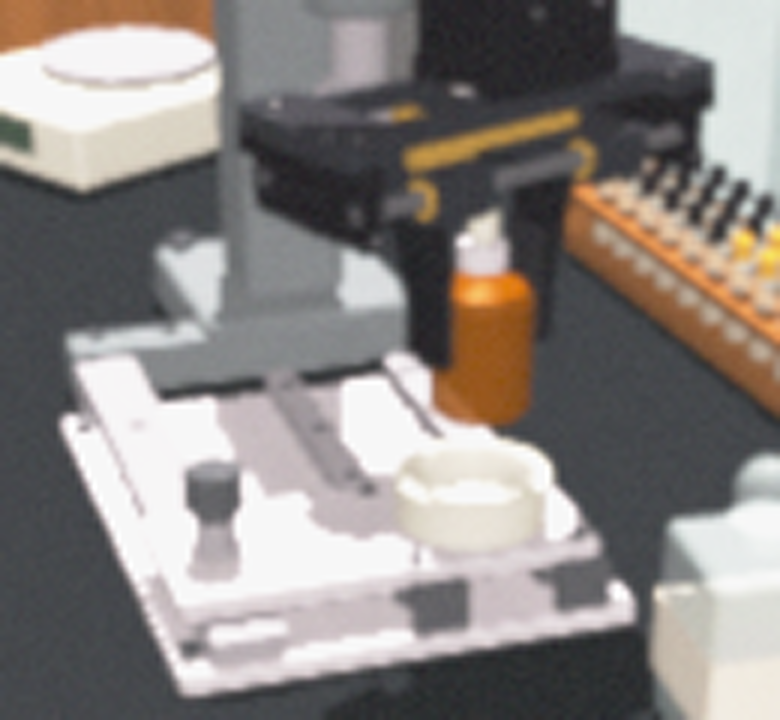

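View pics/s5.png

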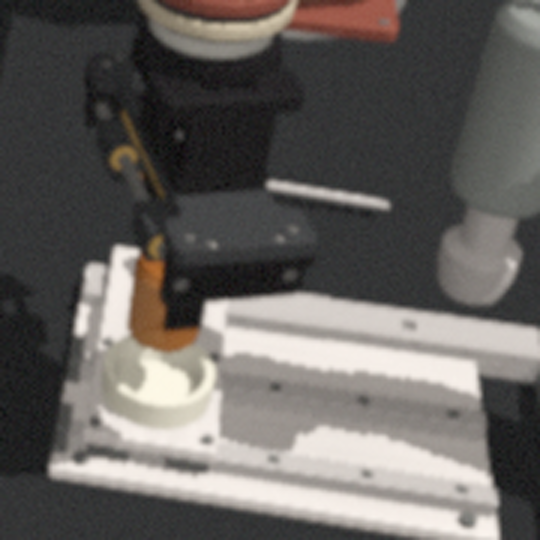

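View pics/w5.png

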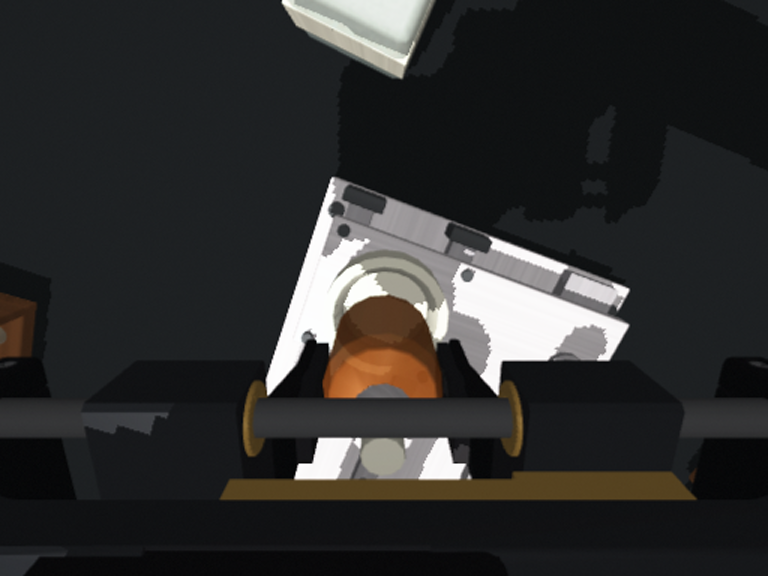

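```bash
python3 - <<'E'
from h import *
w=cam("wrist")
R=np.array(manip.get_tcp_rot());p=np.array(manip.get_tool_pos())
X=onz(w,386/1.5,296/1.5,p[2]-.042); print("bottom edge in tool (x should be 22)",(R.T@(X-p)*1e3).round(1))
X=onz(w,382/1.5-.3,452/1.5,p[2]+.046); print("stem top",(R.T@(X-p)*1e3).round(1))
# nest mouth visible: outer rim left/right/top
for q in [(333,305),(447,305),(390,250)]:
    X=onz(w,q[0]/1.5-.2,q[1]/1.5-.2,.054); print(X.round(4),np.hypot(*(X[:2]-[.640,-.0793])).round(4))
d=cam("side")
# flask bottom & stem in side: crop (482,420)->bottom ; axis columns
X,e=tri((d,484/6+195-.4,225/6+80-.4),(w,382/1.5-.3,452/1.5));print("stem tri",X,e,p)
E
```

```text
bottom edge in tool (x should be 22) [21.2  2.2 42. ]
stem top [  3.4   0.2 -46. ]
[ 0.6676 -0.0771  0.054 ] 0.0277
[ 0.6103 -0.0979  0.054 ] 0.035
[ 0.6493 -0.1155  0.054 ] 0.0374
stem tri [ 0.6411983  -0.08038285  0.16780524] [np.float64(0.3686968523049716), np.float64(2.182142518319324)] [ 0.64060594 -0.07941862  0.12604878]
```

```bash
python3 - <<'E'
from h import *
w=cam("wrist");d=cam("side");s=cam("scene")
save(w,"w6.png",(200,150,325,250),6)
p=np.array(manip.get_tool_pos())
for c in (d,s):
  for X in [(p[0],p[1],p[2]-.042),(p[0],p[1],p[2]+.046),(.64,-.0793,.054),(.64,-.0793,.038)]: print(c["n"],np.round(proj(c,X),1))
g=d["color"];hsv=cv2.cvtColor(g,cv2.COLOR_RGB2HSV)
m=cv2.inRange(hsv,(6,150,60),(18,255,255));m[:, :265]=0;m[:,288:]=0;m[160:]=0;m[:110]=0
for r in range(125,152,3): 
    x=np.where(m[r])[0]; print(r,x.min() if len(x) else 0,x.max() if len(x) else 0)
# nest silhouette cols
cr=((hsv[...,1]>12)&(hsv[...,0]>15)&(hsv[...,0]<45)&(hsv[...,2]>120)).astype(np.uint8);cr[:150]=0;cr[175:]=0;cr[:,:255]=0;cr[:,295:]=0
for r in range(152,175,2):
    x=np.where(cr[r])[0]; print("nest",r,x.min() if len(x) else 0,x.max() if len(x) else 0)
E
```

```text
side [273.7 148.5]
side [274.4 115.4]
side [273.5 158.7]
side [273.3 164.2]
scene [334.4 229.9]
scene [340.4 191.2]
scene [332.6 241.7]
scene [331.6 248. ]
125 0 0
128 270 282
131 270 283
134 271 282
137 270 282
140 270 282
143 268 282
146 268 282
149 271 280
nest 152 0 0
nest 154 281 283
nest 156 263 286
nest 158 262 287
nest 160 261 283
nest 162 261 285
nest 164 261 285
nest 166 262 284
nest 168 264 283
nest 170 267 280
nest 172 0 0
nest 174 0 0
```

View pics/w6.png

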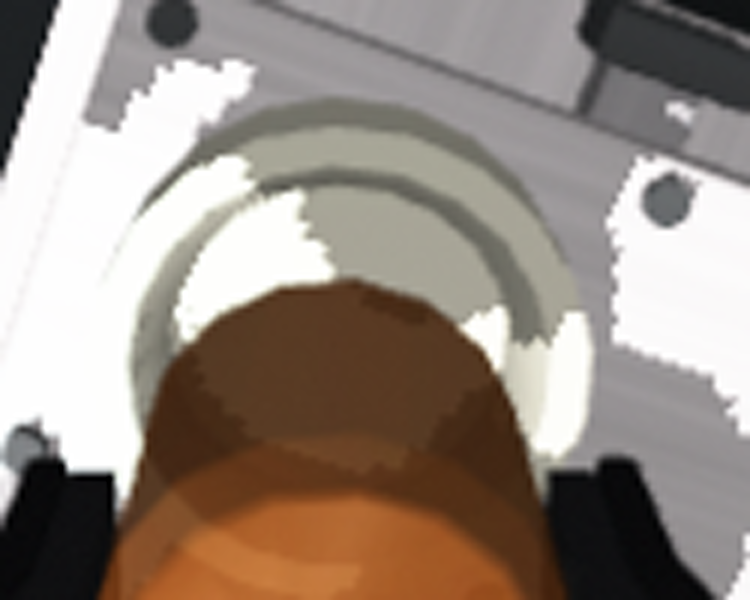

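```bash
python3 - <<'E'
from h import *
w=cam("wrist")
R=np.array(manip.get_tcp_rot());p=np.array(manip.get_tool_pos())
f=lambda c,r,z:(R.T@(onz(w,c/6+200-.4,r/6+150-.4,z)-p)*1e3).round(1)
print("rim outer top",f(343,97,.054)," -34")
print("rim inner(mouth) top",f(343,127,.054)," -28.5")
print("bore floor top",f(343,185,.038)," -24")
print("flask bottom edge",f(345,281,p[2]-.042)," -22")
print("right rim",f(592,370,.054),"-34 in y","left mouth",f(133,370,.054),"right mouth",f(550,370,.054))
print(p)
E
```

```text
rim outer top [37.5  2.  71.2]  -34
rim inner(mouth) top [33.5  2.  71.2]  -28.5
bore floor top [21.9  2.1 87.2]  -24
flask bottom edge [21.8  2.  42. ]  -22
right rim [ 0.3 35.5 71.2] -34 in y left mouth [  0.3 -26.2  71.2] right mouth [ 0.3 29.8 71.2]
[ 0.64005348 -0.07932981  0.12516845]
```

Reading the rim's flat ring between rows 127 and 170, the nest centre and the flask bottom agree within about 0.5 mm along both tool axes. I'll lower it in small, felt steps.

```bash
python3 - <<'E'
from h import *
t=manip.get_time_s
P=lambda z:(.640,-.0793,z)
f0=np.array(manip.get_contact_force())
manip.line_to(P(.098),v=.1);print(t(),np.array(manip.get_contact_force())-f0)
manip.line_to(P(.084),v=.05);print(t(),manip.get_tool_pos(),np.array(manip.get_contact_force())-f0)
z=.084
while z>.076:
    z-=.0007; manip.line_to(P(z),v=.02)
    f=np.array(manip.get_contact_force())-f0; print(round(t(),3),round(z,4),np.round(manip.get_tool_pos(),4),f.round(2))
    if f[2]>2.5 or np.hypot(*f[:2])>6: break
E
```

```text
13.3667 [ 1.72254382 -0.15091593  1.4893394 ]
13.8 [ 0.63971072 -0.07921769  0.08357007] [ 1.59874328 -0.42572917  0.11533375]
14.05 0.0833 [ 0.6402 -0.0793  0.0835] [-0.25 -1.09  0.11]
14.3 0.0826 [ 0.64   -0.0793  0.0826] [ 1.35 -0.98  0.84]
14.55 0.0819 [ 0.6399 -0.0793  0.0818] [-0.62 -0.49 -0.92]
14.8 0.0812 [ 0.6399 -0.0793  0.0811] [ 0.46 -0.67 -0.17]
15.05 0.0805 [ 0.64   -0.0793  0.0804] [ 0.59 -0.92 -0.95]
15.3 0.0798 [ 0.6401 -0.0793  0.0801] [-0.36 -0.6   1.69]
15.55 0.0791 [ 0.6402 -0.0794  0.0801] [-1.48  0.02  6.21]
```

Floor contact was felt at TCP z 0.0801, as predicted (0.038 + 0.042). I'll relax, release, rise and look.

```bash
python3 - <<'E'
from h import *
t=manip.get_time_s
manip.line_to((.640,-.0793,.0799),v=.02)
manip.command_gripper(.75);print(t(),manip.get_contact_force())
manip.line_to((.640,-.0793,.19),v=.15);print(t(),manip.get_tool_pos())
d=cam("side");save(d,"d7.png",(195,80,325,200),6);s=cam("scene");save(s,"s7.png",(280,120,460,300),3);w=cam("wrist");save(w,"w7.png",s=1.5)
E
```

```text
16.5 [ 0.47950583  0.2484694  -0.48288965]
17.3833 [ 0.63927492 -0.07913396  0.18874805]
```

View pics/d7.png

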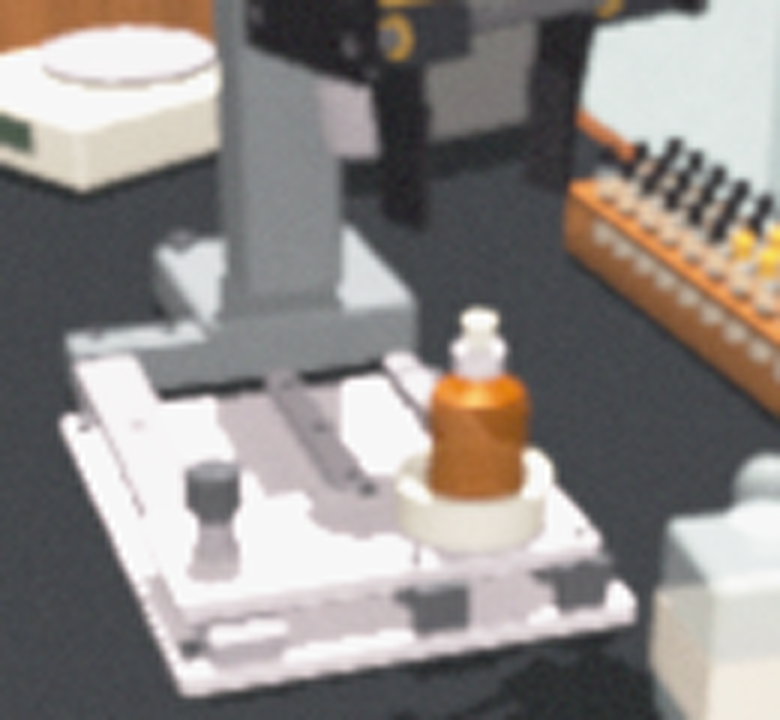

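View pics/s7.png

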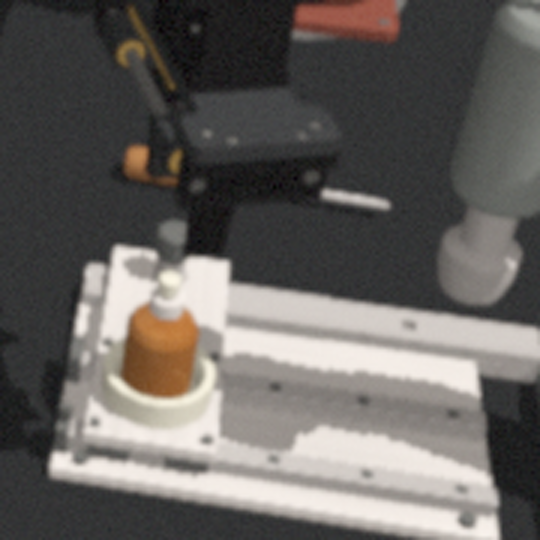

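View pics/w7.png

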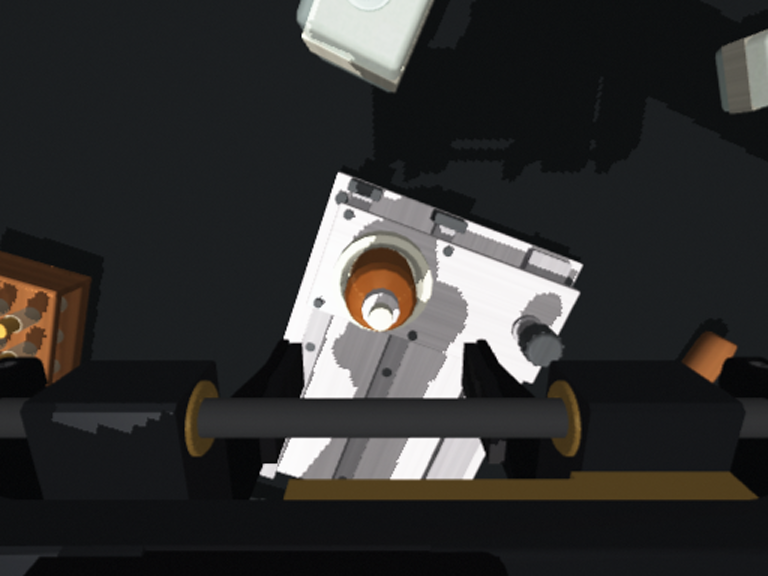

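The flask stands upright on the nest floor and is centred: in the side view its stem is at crop (480,320), above the cup centre at (474,500). Knob next.

```bash
python3 - <<'E'
from h import *
t=manip.get_time_s
w=np.zeros(0)
manip.line_to((.525,-.0787,.21),v=.2);print(t())
manip.move_to((.525,-.0787,.16),rot(90));print(t(),manip.get_tool_pos())
manip.command_gripper(.5);print(t(),manip.get_contact_force())
manip.line_to((.525,-.0787,.10),v=.12);print(t(),manip.get_tool_pos(),manip.get_contact_force())
save(cam("wrist"),"w8.png",s=1.5);d=cam("side");save(d,"d8.png",(195,80,325,200),6)
E
```

```text
18.2667
21.8917 [ 0.52503392 -0.07871323  0.16003323]
22.5917 [ 0.46320451 -0.37555652 -0.29112516]
23.2417 [ 0.52529036 -0.0787955   0.1003151 ] [ 0.51547464 -0.40348258  0.54679691]
```

View pics/d8.png

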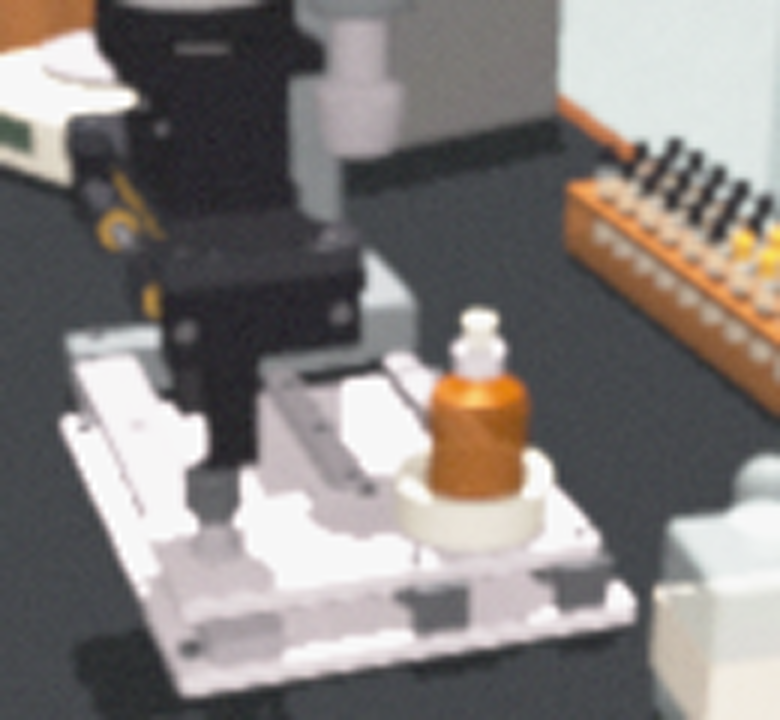

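View pics/w8.png

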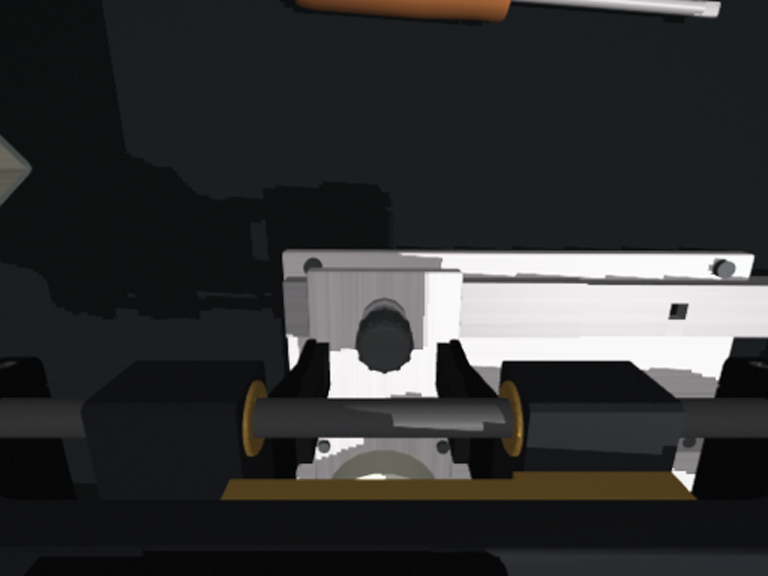

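The knob sits midway between the fingers in the wrist view (knob column 384, fingers at 328 and 438). I'll descend and grip.

```bash
python3 - <<'E'
from h import *
t=manip.get_time_s
manip.line_to((.525,-.0787,.0585),v=.08);f0=np.array(manip.get_contact_force());print(t(),manip.get_tool_pos(),f0)
manip.command_gripper(.33);print(t(),np.array(manip.get_contact_force())-f0)
manip.command_gripper(0.);print(t(),np.array(manip.get_contact_force())-f0,manip.get_opening()*87,manip.get_tool_pos(),manip.get_ft_torque())
E
```

```text
24.0083 [ 0.52491052 -0.07867478  0.05819748] [1.21623534 0.15322811 0.20878582]
24.6083 [-0.49826536 -0.15021575 -0.40424907]
24.9 [-1.14465053  0.68673997  0.91693933] 23.983903894532784 [ 0.52501447 -0.07856483  0.0585342 ] [ 0.23425243  0.01840018 -0.00468507]
```

```bash
python3 - <<'E'
from h import *
t=manip.get_time_s
z0=.0585; f0=np.array([.6,.2,.2])
for dz in (.004,.008,.010,.0115):
    manip.line_to((.525,-.0786,z0+dz),v=.03)
    p=manip.get_tool_pos();f=np.array(manip.get_contact_force())
    print(round(t(),2),dz,np.round(p,4),f.round(1))
    if p[2]-z0>.0093: break
w=cam("wrist");save(w,"w9.png",s=1.5)
E
```

```text
25.18 0.004 [ 0.5249 -0.0786  0.062 ] [ 4.4 -0.8 -8.1]
25.47 0.008 [ 0.5249 -0.0785  0.0661] [  5.2   0.1 -10.1]
25.72 0.01 [ 0.5249 -0.0786  0.0681] [  5.   -0.2 -11.7]
```

View pics/w9.png

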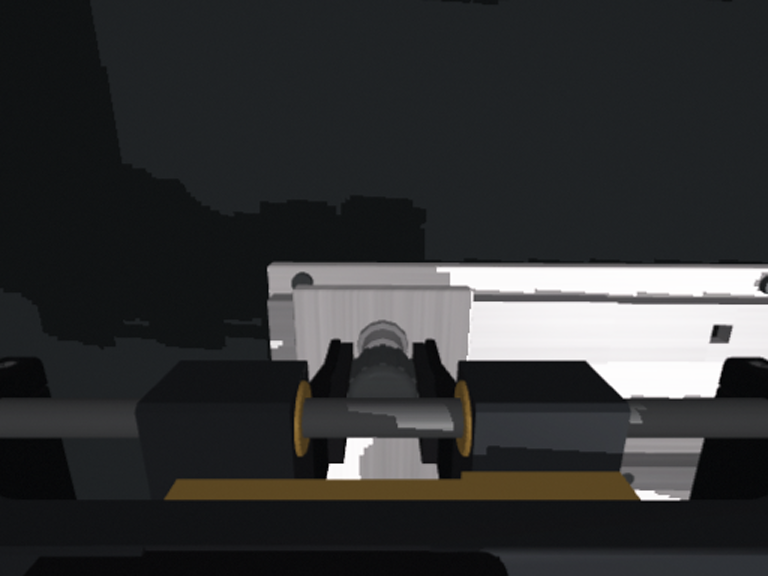

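```bash
python3 - <<'E'
from h import *
t=manip.get_time_s
z=.0685;y0=-.0786
for dy,v in ((.004,.02),(.03,.05),(.06,.06),(.09,.06),(.118,.06)):
    manip.line_to((.525,y0+dy,z),v=v)
    p=manip.get_tool_pos();f=np.array(manip.get_contact_force())
    print(round(t(),2),dy,np.round(p,4),f.round(1))
    if abs(f[1])>12 or abs(f[0])>15: break
d=cam("side");save(d,"d10.png",(195,40,325,200),5);s=cam("scene");save(s,"s10.png",(290,100,512,300),3)
E
```

```text
26.12 0.004 [ 0.5249 -0.0746  0.0683] [  4.9  -0.2 -11.8]
26.78 0.03 [ 0.525  -0.0482  0.0684] [  5.3   1.8 -11. ]
27.43 0.06 [ 0.5252 -0.0181  0.0685] [  5.    1.6 -10.9]
28.08 0.09 [0.5253 0.0118 0.0686] [  6.5   2.3 -10.6]
28.7 0.118 [0.5254 0.0398 0.0686] [  5.5   2.4 -11.3]
```

View pics/d10.png

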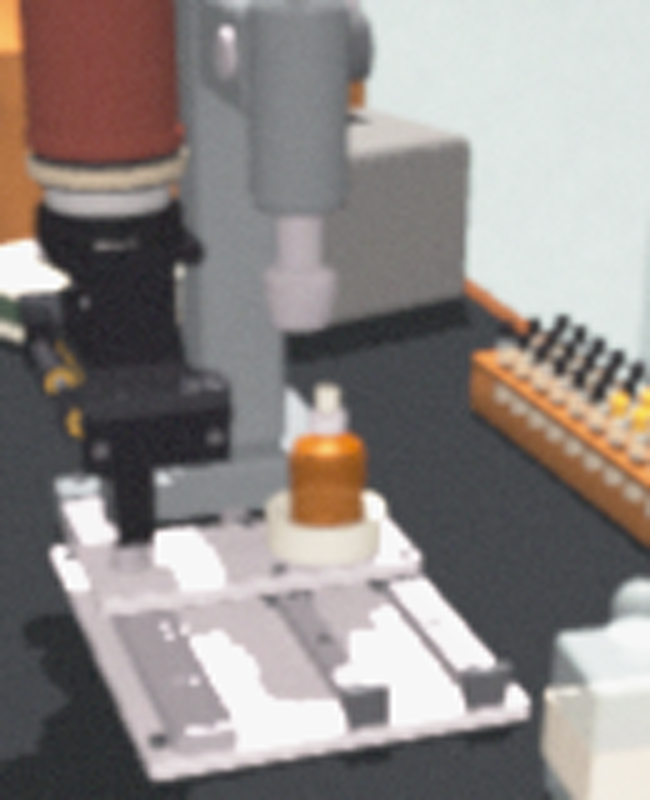

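View pics/s10.png

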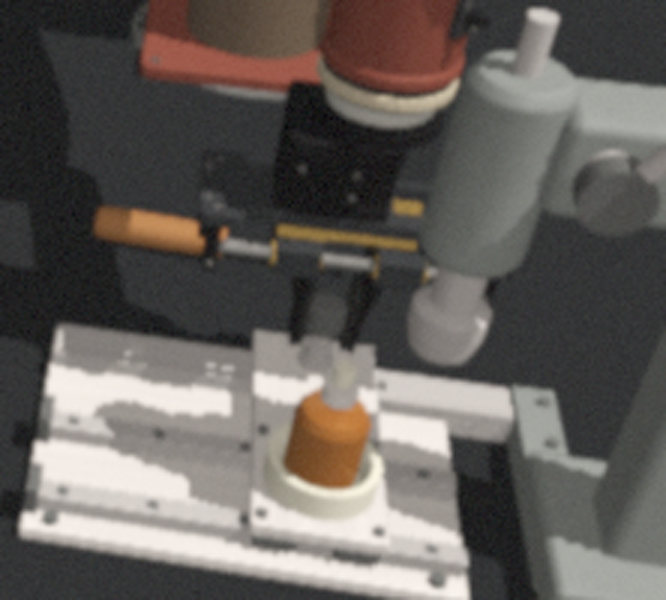

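```bash
python3 - <<'E'
from h import *
t=manip.get_time_s
y0=-.0786;y=y0+.118
for z in (.0675,.0665,.0655):
    manip.line_to((.5253,y,z),v=.02); print(z,np.round(manip.get_tool_pos(),4),np.round(manip.get_contact_force(),1))
manip.command_gripper(.34);print(t(),manip.get_opening()*87,np.round(manip.get_contact_force(),1))
f0=np.array(manip.get_contact_force())
while y<y0+.178:
    y+=.0015; manip.line_to((.5253,y,.0655),v=.03)
    f=np.array(manip.get_contact_force())-f0; p=np.array(manip.get_tool_pos())
    print(round(t(),2),round((y-y0)*1e3,1),"lag",round((y-p[1])*1e3,2),f.round(1))
    if abs(f[1])>9: break
E
```

```text
0.0675 [0.5255 0.0397 0.0675] [  6.1   1.9 -10.9]
0.0665 [0.5254 0.0396 0.0665] [  5.5   1.9 -11.6]
0.0655 [0.5255 0.0396 0.0657] [ 4.3  2.2 -7.1]
29.9833 29.36578180543662 [0.4 0.7 0.6]
30.23 119.5 lag -0.06 [-0.2 -0.3 -0.5]
30.48 121.0 lag 0.26 [-1.  -2.2 -0.4]
30.73 122.5 lag 0.57 [-0.5 -4.7  0.3]
30.98 124.0 lag 0.09 [ 0.2 -4.4  0.2]
31.23 125.5 lag -0.34 [-0.9 -2.7 -0.1]
31.48 127.0 lag -0.13 [-0.2 -4.  -0.1]
31.73 128.5 lag 0.15 [-0.7 -4.8 -0.2]
31.98 130.0 lag -0.26 [-0.8 -3.2  0. ]
32.23 131.5 lag -0.06 [ 0.4 -3.8 -1.5]
32.48 133.0 lag -0.41 [ 0.8 -2.5 -0.9]
32.73 134.5 lag -0.15 [ 0.2 -2.2 -0.6]
32.98 136.0 lag 0.13 [-0.1 -5.8 -0.7]
33.23 137.5 lag -0.25 [ 0.5 -3.8  0.3]
33.48 139.0 lag -0.02 [ 1.2 -4.8 -0.2]
33.73 140.5 lag -0.37 [ 0.1 -2.3 -0.8]
33.98 142.0 lag -0.1 [ 0.8 -4.2 -1.2]
34.23 143.5 lag -0.44 [ 0.2 -2.1 -0.7]
34.48 145.0 lag -0.16 [ 0.4 -3.  -0.7]
34.73 146.5 lag 0.12 [ 0.5 -5.5 -1.9]
34.98 148.0 lag -0.24 [ 0.5 -3.3 -1.4]
35.23 149.5 lag 0.02 [ 0.4 -4.1 -1.2]
35.48 151.0 lag -0.34 [ 0.9 -2.7 -0.4]
35.73 152.5 lag -0.07 [ 1.3 -4.2 -1.5]
35.98 154.0 lag -0.38 [ 0.6 -2.9 -2. ]
36.23 155.5 lag -0.12 [ 0.9 -4.1 -1.6]
36.48 157.0 lag 0.14 [ 0.4 -5.2 -0.9]
36.73 158.5 lag -0.25 [ 1.2 -3.1 -0.7]
36.98 160.0 lag -0.73 [-0.6 -0.4 -1.5]
37.23 161.5 lag -0.39 [-0.4 -0.8 -0.8]
37.48 163.0 lag -0.15 [-0.9 -0.7 -0.3]
37.73 164.5 lag -0.06 [-1.2 -1.2 -1.1]
37.98 166.0 lag 0.06 [-0.8 -2.7 -1.4]
38.23 167.5 lag 0.44 [-0.  -5.5 -0.5]
38.48 169.0 lag 1.46 [-1.3 -9.7 -0.1]
```

Friction on the plate was about 4 N. It vanished at 160 mm as the pin fell in, then there was a firm stop at 168–169 mm. I'll back off and look.

```bash
python3 - <<'E'
from h import *
t=manip.get_time_s
p=manip.get_tool_pos();x=p[0]
manip.line_to((.5253,-.0786+.1655,.0655),v=.03);print(t(),np.round(manip.get_contact_force(),1))
manip.command_gripper(.6)
manip.line_to((.5253,-.0786+.1625,.14),v=.15);print(t(),np.round(manip.get_contact_force(),1))
save(cam("wrist"),"w11.png",s=1.5)
d=cam("side");save(d,"d11.png",(195,40,325,200),5);s=cam("scene");save(s,"s11.png",(290,100,512,300),3)
E
```

```text
38.75 [ 0.1 -0.7 -0.5]
40.1167 [-0.5 -0.6 -1.2]
```

View pics/d11.png

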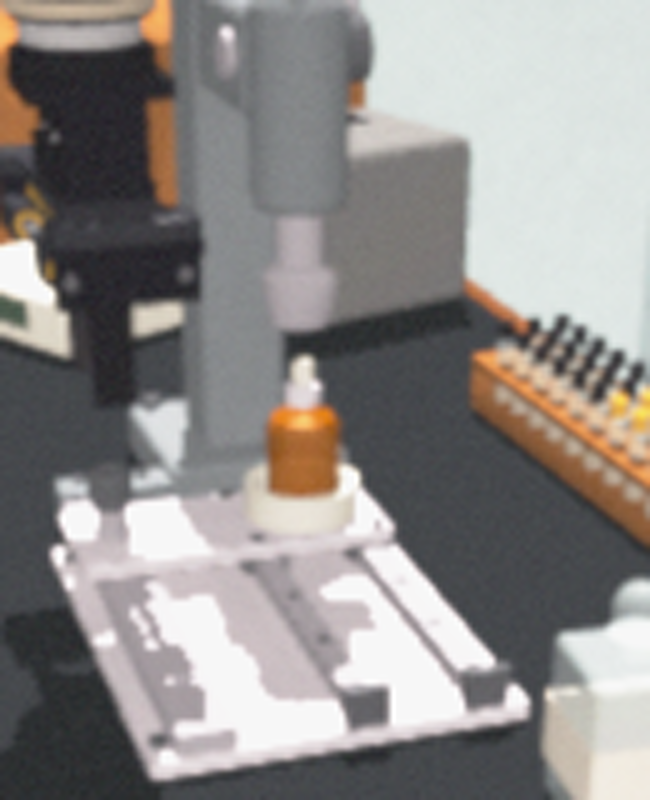

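View pics/s11.png

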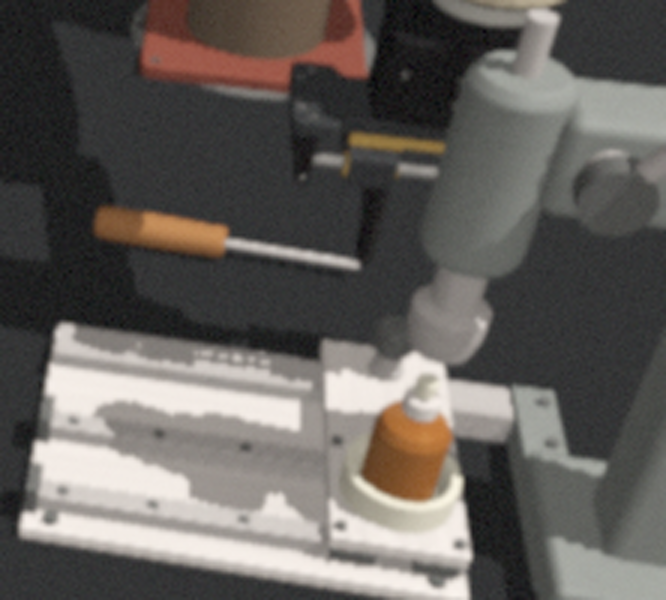

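View pics/w11.png

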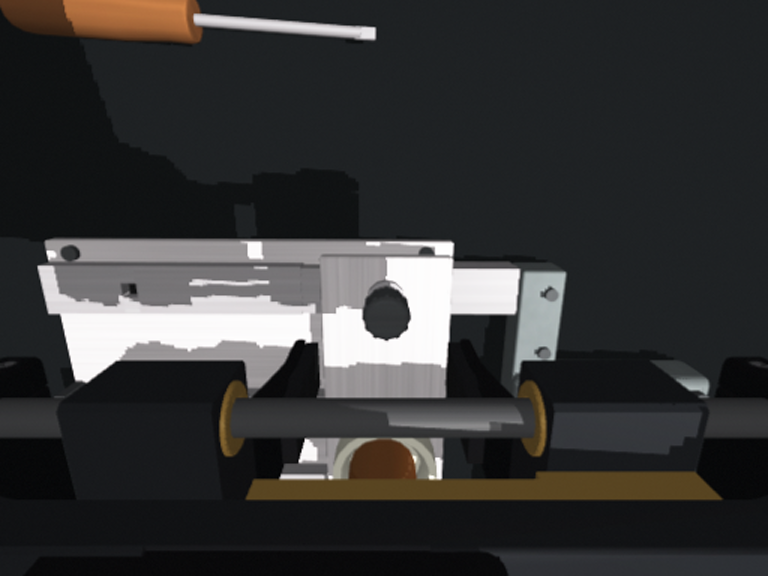

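```bash
python3 - <<'E'
from h import *
w=cam("wrist");d=cam("side");s=cam("scene")
save(d,"d12.png",(200,120,240,150),16); save(w,"w12.png",(205,160,310,220),7)
a=(s,429/3+290-.3,381/3+100-.3);b=(d,302/5+195-.4,364/5+40-.4)
print("stem",tri(a,b))
for k in (.063,.071): print(k,proj(d,(.525,.083,k)),proj(w,(.525,.083,k+.011)))
E
```

```text
stem (array([0.64215662, 0.08402985, 0.12521201]), [np.float64(0.6110826736545782), np.float64(0.3652269640874009)])
0.063 [216.65719795 137.83376566] [255.0145325  215.08507073]
0.071 [216.48420468 135.23244354] [255.01664064 218.82485494]
```

View pics/d12.png

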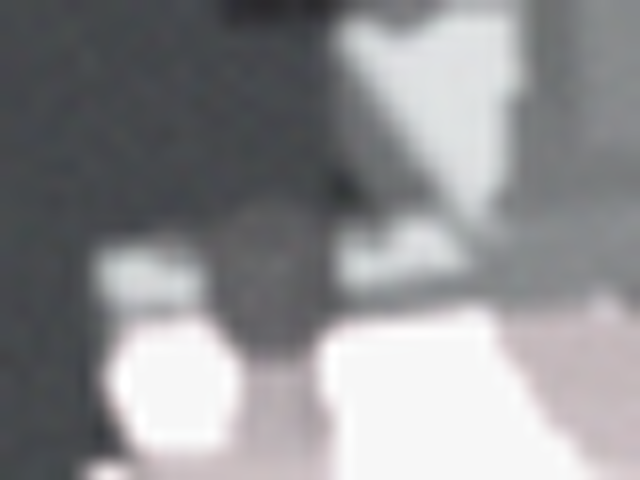

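View pics/w12.png

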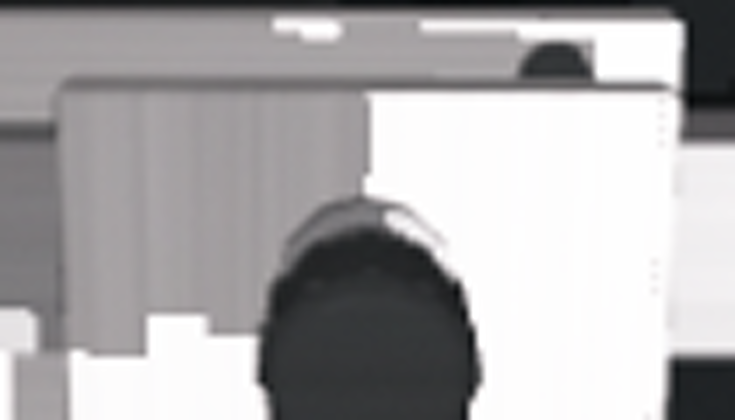

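```bash
python3 - <<'E'
from h import *
t=manip.get_time_s
manip.command_gripper(0.);print(t(),manip.get_opening())
x,y=.5253,.0842
manip.line_to((x,y,.10),v=.1);f0=np.array(manip.get_contact_force());print(t(),f0.round(1))
z=.10
while z>.083:
    z-=.0012; manip.line_to((x,y,z),v=.03)
    f=np.array(manip.get_contact_force())-f0; print(round(t(),2),round(z,4),np.round(manip.get_tool_pos(),4),f.round(1))
    if f[2]>4: break
E
```

```text
41.5 0.00732527983008338
42.05 [0.4 0.4 1. ]
42.3 0.0988 [0.5258 0.0842 0.0994] [-1.2 -0.4 -1.2]
42.55 0.0976 [0.5253 0.0842 0.0977] [-1.1 -0.  -1.3]
42.8 0.0964 [0.5252 0.0842 0.0963] [ 0.  -0.6 -1.1]
43.05 0.0952 [0.5252 0.0842 0.0951] [-1.2 -0.3 -1.9]
43.3 0.094 [0.5252 0.0842 0.0939] [-0.7 -0.1 -1.7]
43.55 0.0928 [0.5252 0.0842 0.0927] [-0.8  0.3 -1.5]
43.8 0.0916 [0.5252 0.0842 0.0915] [-0.5 -0.3 -1.1]
44.05 0.0904 [0.5252 0.0842 0.0903] [-0.1  0.7 -0.4]
44.3 0.0892 [0.5252 0.0842 0.0891] [-0.5 -0.9 -0.6]
44.55 0.088 [0.5256 0.0842 0.0884] [-0.6 -1.4  2.1]
44.8 0.0868 [0.5257 0.0842 0.0882] [-6.2 -1.2 10.1]
```

The knob top was felt at 0.0882 − 0.014 = 0.074 m, exactly its home height, and it was hard, so the pin is fully in. I'll retreat, take a last look and hand in.

```bash
python3 - <<'E'
from h import *
t=manip.get_time_s
manip.line_to((.5253,.0842,.16),v=.15)
manip.line_to((.40,.06,.25),v=.25);print(t(),np.round(manip.get_contact_force(),1))
d=cam("side");save(d,"d13.png",s=1.5);s=cam("scene");save(s,"s13.png",s=1.5)
E
```

```text
46.2167 [-0.4  0.  -0.1]
```

View pics/d13.png

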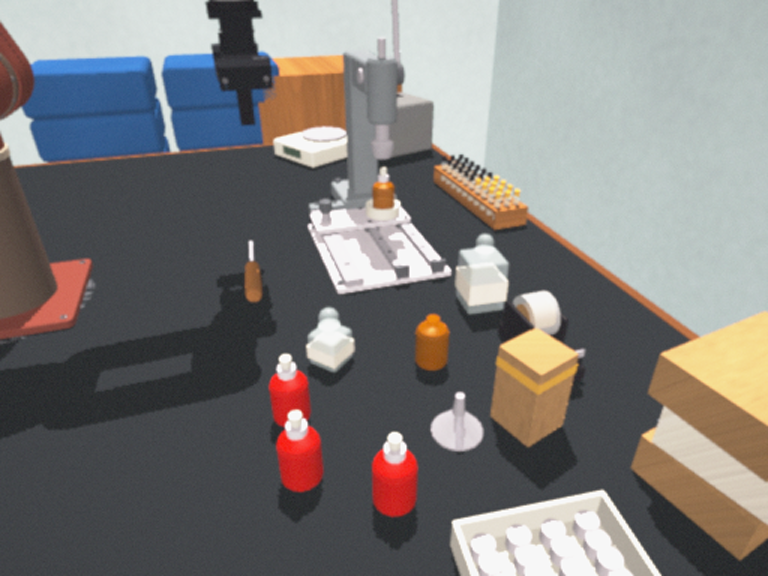

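View pics/s13.png

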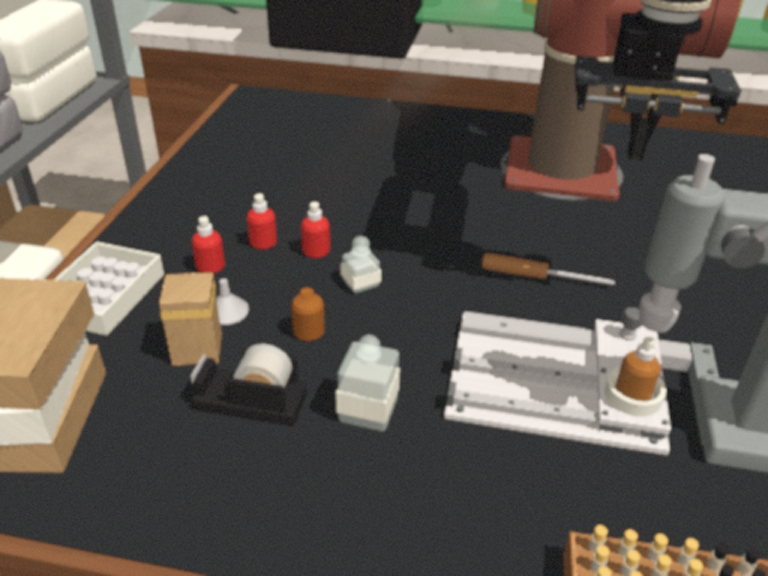

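The flask stands upright in the nest under the crimping head, with its stem at side (383,175) just below the head at (383,150). The bystanders are where they were and the arm is clear.

```bash
python3 -c "
from workcell import manip
manip.close_job()"
```

```text
the job is handed in; nothing more can be done
```

The job is done and handed in at about 46 s of the 72 s allowed; no verdict is reported. The flask stands in the nest under the crimping head with the plunger home.

- **Flask:** I picked up the amber pump flask and lowered it into the nest in small steps. It touched the floor at the predicted height with about 6 N.
- **Slide:** I pulled the knob up 9.6 mm (about 11 N), moved the carriage 118 mm, let the pin down on the plate and released it. I then pushed the knob in 1.5 mm steps. Friction was about 4 N; it vanished as the pin dropped, then there was a firm stop at about 10 N, roughly 164 mm along.
- **Last checks:**
  - The closed fingertips touched the knob top at 74 mm with a hard stop, which is exactly its home height.
  - In the pictures the flask is upright under the head, and the bystanders look where they were.
  - The arm is clear, with contact force near zero.
- **Disagreements:**
  - A rough camera estimate of the knob height gave about 65.5 mm for its middle instead of 63 mm; I trusted the touch.
  - Camera estimates of the travel (about 160–163 mm) were a few millimetres short of the felt stop.

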